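# Take a tray off its keyhole studs, stack it on the bin and put the lid on

### The job

Take the orange tray down from the stud panel by sliding it up until the stud heads are at the wide ends of its keyholes and drawing it off, and stack it on the black bin with its notches fully down over the bin's keys (wide on wide, narrow on narrow). Then put the yellow lid on the orange tray the same way, fully down over the tray's keys. Set both down rather than dropping them, leave the blue tray hanging, do not knock over or shove the spray can, the jar or the drill battery, and keep the black bin about where it stands.

Things in the scene. Friction and masses are not known exactly. Their poses are not given: they have to be found in the camera images.
- panel: Fixed upright grey steel panel, 330 mm long (y), 118 mm high (z), 8 mm thick, on a 100 mm deep foot behind it. Origin: middle of the lower edge of its front face, on the bench; its front looks along its own -x. Two trays hang on it at y = 78 and y = -78 mm (either may be orange), 26 mm apart, axes parallel to the panel's, origins about 68 mm in front of its face, undersides about 38 mm up.
- panel_studs (a point): Panel: middle of its row of studs, on the face, 96 mm up. Four headed steel studs stick out along the panel's -x at y = -113, -43, 43, 113 mm: shank 8 mm in diameter and 8.5 mm long, then a head 18 mm in diameter, 5 mm thick.
- orange_tray: Orange plastic open tray hung on the panel, 136 mm (x) by 130 mm (y), rim 72 mm up, 0.25 to 0.5 kg. Origin: centre of the underside; z up, +x to its back wall (against the panel). Hangs leaning out up to 3 degrees. Rim: a white key stands 8 mm above it at the middle of each short end, 9 mm thick (y): a wide one (44 mm along x) at the +y end, a narrow one (20 mm) at the -y end.
- tray_grip (a point): Orange tray: top middle of its grip wall, (0, 0, 66) mm in its frame. The grip wall is 12 mm thick (x), runs 110 mm along y down the middle of the tray, from the tray's floor (z = 10 mm) to z = 66 mm; 55 mm free on each side of it, for fingers.
- tray_keyholes (a point): Orange tray: between its two keyholes, on the outer face of the 6.5 mm back wall, (68, 0, 28) mm. Keyholes at y = -35 and 35 mm: wide part 26 mm wide, z = 14 to 42 mm; slot above it 12 mm wide up to z = 60 mm, where the stud shank rests. Raised 28 mm (+-4) from hanging, the heads are in the wide parts and the tray can be drawn off along its -x; 20 mm frees it.
- blue_tray: The same tray in blue, hanging on the other pair of studs; to be left there. Origin: centre of its underside.
- base_bin: Loose open black plastic bin with parts in it, 136 mm (x) by 130 mm (y), rim 60 mm up, 1.3 kg. Origin: centre of the underside, on the bench; z up. Rim: a white key stands 8 mm above it at the middle of each short end, 9 mm thick (y): a wide one (44 mm along x) at the +y end, a narrow one (20 mm) at the -y end.
- lid: Loose yellow lid lying flat, right way up, on the bench: plate 136 mm (x) by 130 mm (y) by 10 mm, 0.16 kg. Origin: centre of the underside; z up. A black grip wall stands on its middle, 14 mm thick (x), 70 mm long (y), from z = 10 to 50 mm.
- tray_foot_wide (a point): Orange tray: middle of the wide-notch end at the underside, (0, 65, 0) mm in its frame. The 10 mm thick foot plate has an open notch here, 49 mm wide (x), 12 mm deep (y), for a wide key, about 2.5 mm play. It seats only wide on wide, narrow on narrow; the other way it rides up on the key.
- tray_foot_narrow (a point): Orange tray: the same at the narrow-notch end, (0, -65, 0) mm; notch 25 mm wide.
- tray_rim_wide (a point): Orange tray: middle of the wide-key end at rim height, (0, 65, 72) mm; where lid_foot_wide belongs.
- tray_rim_narrow (a point): Orange tray: the same at the narrow-key end, (0, -65, 72) mm; where lid_foot_narrow belongs.
- base_rim_wide (a point): Black bin: middle of the wide-key end at rim height, (0, 65, 60) mm in its frame; where tray_foot_wide belongs.
- base_rim_narrow (a point): Black bin: the same at the narrow-key end, (0, -65, 60) mm; where tray_foot_narrow belongs.
- lid_foot_wide (a point): Lid: middle of the wide-notch end at the underside, (0, 65, 0) mm in its frame. An open notch through the 10 mm plate, 49 mm wide (x), 12 mm deep (y), for the tray's wide key, about 2.5 mm play.
- lid_foot_narrow (a point): Lid: the same at the narrow-notch end, (0, -65, 0) mm; notch 25 mm wide.
- spray_can: Bystander: spray can, 64 mm in diameter, 190 mm high, standing beyond the work. Origin: centre of the underside.
- screw_jar: Bystander: jar of screws, 68 mm in diameter, 85 mm high. Origin: centre of the underside.
- drill_battery: Bystander: grey drill battery, 75 by 110 by 65 mm high. Origin: centre of the underside.

How it is judged:
By the outcome, as a careful person would: the job done as asked, in the order asked, and still so for the second after the job is handed in, with the robot touching nothing.
It also fails if it takes over 58 s, if anything falls off the work surface, if the arm or the gripper's body presses on something with over 40 N, if the wrist force passes 120 N, or if a joint passes its speed limit or range.

### The arm

A 6-joint arm with a two-finger parallel gripper is mounted at the origin on the work surface. World frame = base frame: x ahead of the robot, y to its left, z up, the work surface at z = 0. Lengths are in mm, angles in rad, forces in N, time in s.
With the tool pointing down it reaches from about 300 to 775 mm from the base axis. Payload 14.6 kg.
Tool frame: the origin (TCP) lies at the very end of the fingers, on their centre line; the grasp point (between the pads) lies 19 mm behind it; z points along the fingers, y is the line along which they close (so a half turn about z gives the same grasp; the last joint's range is limited). The gripper opens to 94 mm and grips with 3 to 60 N. Pads are 16 mm wide; open, the fingers measure 119 mm over their backs; the gripper's body (75 mm by 177 mm) begins 78 mm behind the grasp point.
Start: joints at [1.05, 0.3, 1.521, -0, 1.321, -0.067], TCP at [241.107, 494.324, 205.446] pointing down, gripper open.
Joint ranges: [-3.03, 3.03], [-0.79, 2.21], [0.23, 2.52], [-1.04, 4.18], [0, 3.07], [-2.55, 2.55]. Speed limits (rad/s): [2.22, 2.22, 2.57, 3.14, 3.14, 3.14].

### API

Orientations are given as [roll, pitch, yaw] about the fixed x, y, z axes, in that order (R = Rz(yaw) Ry(pitch) Rx(roll)).
In Python, from cell import manip gives the robot as it stands.
- The arm moves only by the tool servo_tool, never from a script. Its argument "motion" is a list that holds one entry, the list of rows, each a list of 7 numbers: the shift along the world's x, y, z as a fraction of full scale, then the turn, a rotation vector about the world's x, y, z as a fraction of full scale, then the closure, from 0 (fully open) to 1 (shut). In form: [[[x, y, z, rx, ry, rz, gripper], ...]]. A call has 1 to 10 rows; each row is the pose to reach, as a shift and turn from the pose commanded when the call began, turning the shorter way round; what a row does not reach only later rows make up. Full scale, the value 1, is 0.5 m for a shift and pi rad for a turn. A row lasts 1/10 s, in which the tool goes at most 50 mm and 8.59 degrees, less where a joint would pass 70% of its speed; a pose out of reach is approached as far as the arm can. A call with a number of a shift or a turn outside -1 to 1 is refused whole. A call with a gripper value outside its range is refused whole. The fingers move at their own pace and stop on an object; "newtons" is the grip in N (left out, the last holds). Time passes only in rows, so rows that repeat a pose let the fingers close. It gives the time, the measured TCP pose, the force, the opening and the grip force at its end, in the units of the state.
- manip.read_state(): the state, without advancing time (a new reading comes with each control period).
- manip.camera(name): name is "scene" or "side" or "wrist"; returns a dict with "frame" (384x512x3 uint8, red, green, blue), "range_z" (384x512 float32, mm along the optical axis (not along the pixel's ray), 0 where there is no reading), "vfov" (degrees; the focal length in pixels is half the picture's height over the tangent of half this angle, whatever the lens; pixels are square), "cx", "cy" (the principal point, pixels), "cam_to_world" (4x4, takes a point from camera to world coordinates). Camera axes: x right, y down, z forward; pixel columns grow to the right and rows downward; lengths in mm; the calibration is good to about 2 mm. A picture is of the moment at which its call begins.
- manip.sign_off(): hands the job in; it is judged then, once.
The state is a dict: "clock": time; "joints": joint angles; "qd": joint speeds; "effort": joint torques, N m; "eef_pos": TCP position; "eef_rot": TCP orientation; "wrist_force": force on the tool from outside, world axes, zero at the start; "moment": the same for the moment, N m; "finger_gap": finger opening in mm; "finger_force": force on a finger pad.
Only numpy, scipy, OpenCV 4.12 (cv2) and the standard library are available. Lean on these libraries where they do the work, as an engineer would, in place of code of your own. Each camera call takes 0.05 s, during which the arm holds its last target. There are 200 camera calls.

## Working session

There is one attempt and no reset: what is moved stays moved. The work goes in short steps, Python scripts to look and compute and a tool call to move; the robot and the scene stay as the last step left them, time stands still between calls to the robot, and variables do not carry over. Pictures are saved under pics/ and viewed, at most 10 in all, crops included, and the job is handed in when it is done.

Besides the shell and the picture viewer there is one more tool, called after "Request:" as name([rows], argument=value, ...), one row to a line, values as JSON. servo_tool: Moves the arm, as the interface text tells. Its arguments: {"type":"object","properties":{"motion":{"type":"array"},"newtons":{"type":"number"}},"required":["motion"]}

```bash
ls; mkdir -p pics; cat > h.py <<'E'
import numpy as np, cv2
from cell import manip
def cam(n):
    c=manip.camera(n); h=c["frame"].shape[0]; c["f"]=h/2/np.tan(np.radians(c["vfov"])/2); return c
def cloud(c):
    z=c["range_z"].astype(float); v,u=np.indices(z.shape)
    P=np.stack([(u-c["cx"])*z/c["f"],(v-c["cy"])*z/c["f"],z],-1); M=np.array(c["cam_to_world"])
    W=P@M[:3,:3].T+M[:3,3]; W[z<=0]=np.nan; return W
def save(c,n): cv2.imwrite("pics/"+n,c["frame"][:,:,::-1])
E
python3 - <<'E'
from h import *
for n in ("scene","side","wrist"):
    c=cam(n); save(c,n+"0.png"); np.savez(n+"0.npz",W=cloud(c),F=c["frame"]); M=np.array(c["cam_to_world"]); print(n,c["f"],c["cx"],c["cy"],M[:3].round(3).tolist())
print(manip.read_state())
a=[cv2.imread(f"pics/{n}0.png") for n in("scene","side")]
E
```

```text
pics
scene 348.71663559260656 258.51522481732513 193.10920766118147 [[-0.137, 0.804, -0.579, 1029.776], [0.991, 0.107, -0.086, 105.438], [-0.007, -0.586, -0.811, 768.073]]
side 393.7532438508828 254.03834518099683 185.58970265263017 [[0.996, -0.067, 0.056, 507.643], [-0.086, -0.649, 0.756, -729.348], [-0.014, -0.758, -0.652, 764.209]]
wrist 305.9290149618399 254.3678761896344 191.65141216619762 [[0.438, 0.865, 0.246, 167.991], [0.899, -0.421, -0.122, 528.782], [-0.002, 0.274, -0.962, 385.423]]
{'clock': 0.15, 'joints': array([ 1.05040670e+00,  3.00346631e-01,  1.52140197e+00, -3.39154613e-05,
        1.32068151e+00, -6.65627489e-02]), 'qd': array([-0.0001368 , -0.00150676, -0.00158946,  0.00013342, -0.00103046,
        0.00053261]), 'effort': array([-1.22871912e-03, -5.31961226e+01, -3.52818096e+01,  7.07887555e-02,
        2.36182159e-02, -6.52303333e-05]), 'eef_pos': array([241.02635024, 494.17279606, 205.03037536]), 'eef_rot': array([-3.14075487e+00, -2.29217687e-05,  2.68777418e+00]), 'wrist_force': array([-0.21100209, -0.36131709, -0.30963459]), 'moment': array([-0.01949856, -0.01788926, -0.02136749]), 'finger_force': 0.0, 'finger_gap': 93.58285986610963}
```

View pics/scene0.png

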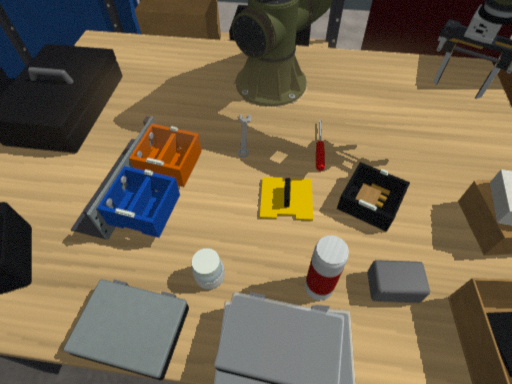

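View pics/side0.png

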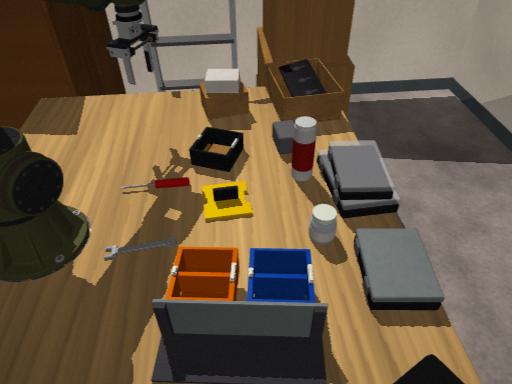

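The scene shows the orange tray at about (167,152), nearer the robot on the panel, with blue at (142,198). The yellow lid is at (287,198), the bin at (374,195), the can at (326,265), the jar at (207,268) and the battery at (397,281). The side view agrees. Next I fit rectangles to the top faces.

```bash
cat > m.py <<'E'
from h import *
def masks(F):
    H=cv2.cvtColor(F,cv2.COLOR_RGB2HSV); h,s,v=[H[...,i].astype(int) for i in range(3)]
    return dict(orange=(h>4)&(h<13)&(s>200)&(v>90),yellow=(h>=22)&(h<32)&(s>200)&(v>120),blue=(h>105)&(h<125)&(s>170)&(v>70),
      white=(s<60)&(v>150),dark=(v<45))
def rect(P): 
    r=cv2.minAreaRect(P[:,:2].astype(np.float32)); return np.round(r[0],1),np.round(r[1],1),round(r[2],2)
def near(W,x,y,r): return np.hypot(W[...,0]-x,W[...,1]-y)<r
E
python3 - <<'E'
from m import *
for n in("scene","side"):
    d=np.load(n+"0.npz"); W,F=d["W"],d["F"]; m=masks(F); Z=W[...,2]; print(n)
    for k in("orange","yellow","blue"):
        mk=cv2.morphologyEx(m[k].astype(np.uint8),cv2.MORPH_OPEN,np.ones((3,3)))>0
        P=W[mk&np.isfinite(Z)]; c=np.median(P,0); P=P[np.hypot(*(P-c)[:,:2].T)<130]
        zt=np.percentile(P[:,2],99); T=P[P[:,2]>zt-7] if k!="yellow" else P
        print(k,len(P),c.round(),"ztop",zt.round(1),rect(T),np.percentile(T,[1,99],0).round(0).tolist())
        # white keys near
        K=W[m["white"]&near(W,c[0],c[1],95)&(Z>50)&(Z<135)]
        if k!="yellow":
            _,l,_,_=None,*[None]*3
            wm=(m["white"]&near(W,c[0],c[1],110)&(Z>zt-4)&(Z<zt+20)).astype(np.uint8)
            N,L,S,C=cv2.connectedComponentsWithStats(wm)
            for i in range(1,N):
                if S[i,4]>8: Q=W[L==i]; print("  key",S[i].tolist(),Q.mean(0).round(1),rect(Q))
    lo=m["dark"]&(np.abs(Z-60)<8)
    N,L,S,C=cv2.connectedComponentsWithStats(lo.astype(np.uint8))
    for i in range(1,N):
        if S[i,4]>150:
            Q=W[L==i]; c=Q.mean(0); print("dark",S[i].tolist(),c.round(),rect(Q),np.median(Q[:,2]).round(1))
    wm=m["white"]&(Z>55)&(Z<80)&(W[...,1]>50); N,L,S,C=cv2.connectedComponentsWithStats(wm.astype(np.uint8))
    for i in range(1,N):
        if S[i,4]>8: Q=W[L==i]; print("  w",S[i].tolist(),Q.mean(0).round(1),rect(Q))
E
```

```text
return _methods._mean(a, axis=axis, dtype=dtype,
  ret = um.true_divide(
Traceback (most recent call last):
IndexError: index -1 is out of bounds for axis 0 with size 0
```

```bash
cat > a.py <<'E'
from m import *
def comps(mk,W,mn,lab):
    N,L,S,C=cv2.connectedComponentsWithStats(mk.astype(np.uint8))
    for i in range(1,N):
        if S[i,4]>=mn:
            Q=W[L==i]; print(lab,S[i].tolist(),"mean",Q.mean(0).round(1),"rect",*rect(Q))
for n in("scene","side"):
    d=np.load(n+"0.npz"); W,F=d["W"],d["F"]; m=masks(F); Z=W[...,2]; print(n)
    reg=np.isfinite(Z)&(W[...,0]>250)&(W[...,0]<800)&(abs(W[...,1])<450)&(Z>-10)
    for k in("orange","yellow","blue"):
        print(k,(m[k]&reg).sum())
        if k=="yellow": comps(m[k]&reg,W,300,k)
        else:
            P=W[m[k]&reg]; print(np.median(P,0).round(),np.percentile(P,[1,99],0).round().tolist())
            comps(m[k]&reg&(abs(Z-110)<8),W,40,k)
    comps(m["white"]&reg&(Z>105)&(Z<130),W,8,"wkey")
    comps(m["white"]&reg&(Z>57)&(Z<80),W,8,"bkey")
    comps(m["dark"]&reg&(abs(Z-60)<8),W,100,"bin")
    comps(m["dark"]&reg&(abs(Z-46)<8),W,20,"lidgrip")
E
python3 a.py; python3 - <<'E'
import cv2
a=cv2.imread("pics/scene0.png");s=cv2.imread("pics/side0.png")
r=lambda i,f:cv2.resize(i,None,fx=f,fy=f,interpolation=cv2.INTER_CUBIC)
import numpy as np
A=r(a[110:245,90:210],3.2);B=r(a[150:240,250:420],2.35)
C=np.zeros((max(A.shape[0],B.shape[0]),A.shape[1]+B.shape[1],3),np.uint8);C[:A.shape[0],:A.shape[1]]=A;C[:B.shape[0],A.shape[1]:]=B
cv2.imwrite("pics/crop1.png",C)
E
```

```text
scene
orange 87
[ 395. -258.   80.] [[324.0, -297.0, 19.0], [746.0, 218.0, 114.0]]
yellow 1811
yellow [260, 177, 53, 44, 1811] mean [494.6 100.8   9.9] rect [486.7  99.7] [140.7 136. ] 4.63
blue 3460
[ 594. -240.   83.] [[531.0, -316.0, 45.0], [668.0, -173.0, 113.0]]
blue [97, 166, 79, 58, 985] mean [ 596.9 -247.4  107.8] rect [ 594.8 -246.8] [140.2 133. ] 82.81
wkey [171, 127, 7, 4, 13] mean [ 382.8 -215.4  117.7] rect [ 382.2 -216.4] [14.5  6. ] 82.64
wkey [146, 159, 17, 6, 37] mean [ 501.2 -230.3  117.4] rect [ 501.2 -233.2] [42.4  7.4] 81.44
wkey [145, 170, 8, 5, 21] mean [ 536.7 -234.6  117.1] rect [ 536.5 -237.6] [19.2  7.9] 81.86
wkey [116, 209, 19, 8, 58] mean [ 655.5 -249.9  117. ] rect [ 652. -251.] [41.9 14.7] 86.32
bkey [381, 170, 7, 5, 12] mean [417.1 345.1  67.3] rect [416.4 344.9] [17.6  6.1] 69.69
bkey [359, 200, 17, 10, 39] mean [526.6 297.6  67.3] rect [526.4 297. ] [41.7  8.2] 62.19
bkey [214, 260, 8, 16, 51] mean [737.5 -27.3  63.6] rect [733.5 -27.3] [ 8.1 38.4] 82.89
bin [340, 163, 69, 58, 563] mean [475.6 316.3  58.3] rect [472.3 319.8] [132.4 131.5] 66.45
lidg
[... 1170 characters left out ...]
5] rect [ 534.6 -239. ] [18.4  8.2] 85.82
bkey [231, 139, 6, 8, 14] mean [522.7 293.7  66.6] rect [523.  293.5] [37.8  5.5] 65.34
bin [190, 127, 53, 32, 321] mean [464.5 309.6  56.9] rect [470.6 318.1] [140.7 130.1] 66.41
lidgrip [195, 129, 44, 20, 177] mean [465.9 367.1  46.7] rect [470.5 331.2] [112.5 106.7] 67.15
lidgrip [190, 136, 53, 26, 224] mean [467.9 267.   46.1] rect [483.5 272.8] [179.7  92.4] 20.77
lidgrip [214, 187, 24, 7, 111] mean [488.3  94.6  45.7] rect [488.8  96.1] [64.4 13.3] 4.32
lidgrip [159, 323, 13, 8, 57] mean [ 358.6 -307.    45.6] rect [ 358.3 -307.3] [23.5  9.6] 12.76
lidgrip [311, 324, 12, 11, 55] mean [ 651.9 -343.1   46.3] rect [ 650.6 -342.4] [10.5 24.5] 49.82
```

View pics/crop1.png

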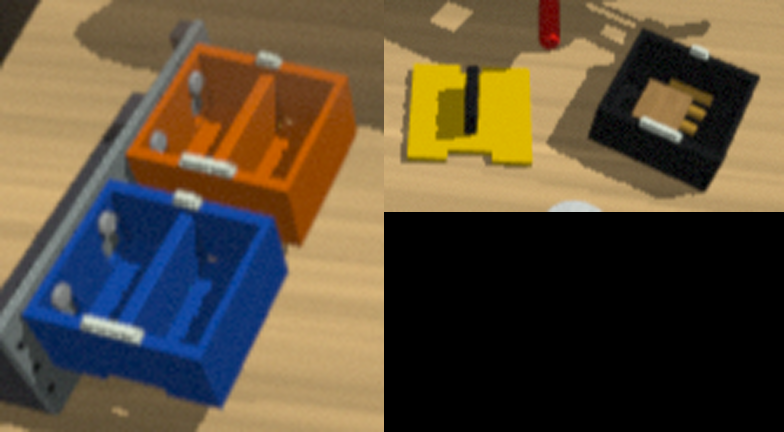

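The crop shows the orange tray's wide key at its blue-side (+x) end and its narrow key at the robot-side end. The lid's wide notch faces world +x, and the bin's wide key is at its +x end. All three run nearly along world x. I'll go to hover over the tray with the fingers half closed.

Request:
servo_tool([
  [[0.276,-1,0.03,0,0,0.106,0.45],[0.276,-1,0.03,0,0,0.106,0.45],[0.276,-1,0.03,0,0,0.106,0.45],[0.276,-1,0.03,0,0,0.106,0.45],[0.276,-1,0.03,0,0,0.106,0.45],[0.276,-1,0.03,0,0,0.106,0.45],[0.276,-1,0.03,0,0,0.106,0.45],[0.276,-1,0.03,0,0,0.106,0.45],[0.276,-1,0.03,0,0,0.106,0.45],[0.276,-1,0.03,0,0,0.106,0.45]],
], newtons=50)

```text
clock: 1.15
eef_pos: [373.5, 12.4, 220.1]
eef_rot: [3.141, 0.001, 3.021]
wrist_force: [1.1, 0.9, -0.6]
finger_gap: 51.7
finger_force: 0.0
```

Request:
servo_tool([
  [[0.122,-0.44,0,0,0,0,0.45],[0.122,-0.44,0,0,0,0,0.45],[0.122,-0.44,0,0,0,0,0.45],[0.122,-0.44,0,0,0,0,0.45],[0.122,-0.44,0,0,0,0,0.45],[0.122,-0.44,0,0,0,0,0.45],[0.122,-0.44,0,0,0,0,0.45]],
])

```text
clock: 1.85
eef_pos: [434.3, -205.6, 219.4]
eef_rot: [3.141, -0.001, 3.02]
wrist_force: [-1.1, 0.5, -0.3]
finger_gap: 51.7
finger_force: 0.0
```

```bash
python3 - <<'E'
from m import *
c=cam("wrist"); save(c,"w1.png"); W=cloud(c); np.savez("w1.npz",W=W,F=c["frame"]); s=manip.read_state(); print(s["eef_pos"],s["eef_rot"],s["clock"])
E
```

```text
[ 434.35628751 -205.01867667  219.63264505] [ 3.14122200e+00 -4.93873310e-04  3.02086199e+00] 1.9
```

View pics/w1.png

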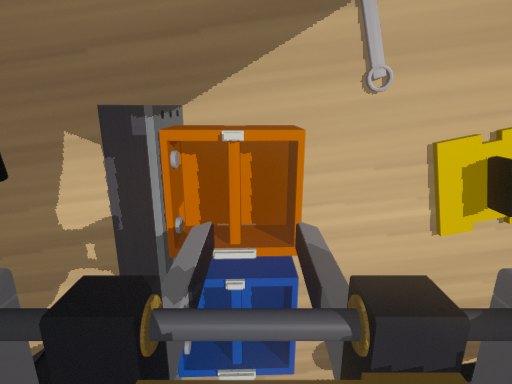

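The wrist view shows the orange tray's narrow key at (232,135), its wide key at (235,253) and the grip wall along column 235. I'll measure these along with the tilt.

```bash
python3 - <<'E'
from m import *
d=np.load("w1.npz"); W,F=d["W"],d["F"]; H=cv2.cvtColor(F,cv2.COLOR_RGB2HSV); Z=W[...,2]
m=masks(F); wm=(m["white"]&(Z>105)&(Z<130)).astype(np.uint8); wm[270:]=0
N,L,S,C=cv2.connectedComponentsWithStats(wm)
for i in range(1,N):
    if S[i,4]>20: print(S[i].tolist(),W[L==i].mean(0).round(1),*rect(W[L==i]))
o=(H[...,0]<16)&(H[...,1]>180); o[258:]=0
for nm,z0,z1 in(("rim",105,118),("wall",96,105.5)):
    k=o&(Z>z0)&(Z<z1)&(W[...,0]<510); N,L,S,C=cv2.connectedComponentsWithStats(k.astype(np.uint8))
    for i in range(1,N):
        if S[i,4]>60:
            Q=W[L==i]; A=np.c_[Q-Q.mean(0)]; p=np.linalg.lstsq(np.c_[Q[:,:2],np.ones(len(Q))],Q[:,2],rcond=None)[0]
            print(nm,S[i].tolist(),Q.mean(0).round(1),*rect(Q),"slope",p[:2].round(4))
print(manip.read_state()["eef_pos"])
E
```

```text
[222, 131, 22, 10, 193] [ 377.7 -219.3  117.2] [ 378.3 -219.9] [19.4  8.3] 82.53
[214, 249, 42, 10, 303] [ 496.2 -234.7  117.8] [ 497.2 -234.7] [42.3  9.2] 82.17
rim [174, 129, 61, 2, 62] [ 369.8 -245.8  108.4] [ 370.  -245.9] [55.6  0.8] 82.76 slope [-0.6118  0.0353]
rim [164, 140, 17, 117, 646] [ 448.1 -292.6  111.8] [ 434.3 -290.7] [ 14.5 120.2] 82.07 slope [-0.0242 -0.3251]
rim [215, 244, 80, 5, 207] [ 494.2 -216.9  108.1] [ 494.7 -213.9] [82.7  3.3] 84.34 slope [ 0.079  -0.0173]
wall [215, 141, 83, 105, 608] [ 469.9 -205.9  101.9] [ 441.1 -208. ] [ 83.3 109.7] 82.78 slope [-0.0264 -0.0391]
wall [171, 167, 6, 52, 116] [ 428.7 -288.9  100.9] [ 429.3 -288.8] [ 0.8 53.9] 82.78 slope [0.7755 6.259 ]
[ 434.35628751 -205.01867667  219.63264505]
```

Request:
servo_tool([
  [[-0.002,-0.002,0,0,0,0,0.45],[-0.002,-0.002,-0.06,0,0,0,0.45],[-0.002,-0.002,-0.12,0,0,0,0.45],[-0.002,-0.002,-0.18,0,0,0,0.45],[-0.002,-0.002,-0.24,0,0,0,0.45],[-0.002,-0.002,-0.28,0,0,0,0.45],[-0.002,-0.002,-0.302,0,0,0,0.45],[-0.002,-0.002,-0.302,0,0,0,0.45],[-0.002,-0.002,-0.302,0,0,0,0.45]],
])

```text
clock: 2.8
eef_pos: [434.0, -206.9, 69.3]
eef_rot: [-3.14, 0.002, 3.022]
wrist_force: [0.5, -7.6, -1.6]
finger_gap: 51.6
finger_force: 3.9
```

Request:
servo_tool([
  [[0,0,0,0,0,0,0.7],[0,0,0,0,0,0,0.8],[0,0,0,0,0,0,1],[0,0,0,0,0,0,1],[0,0,0,0,0,0,1],[0,0,0,0,0,0,1],[0,0,0,0,0,0,1]],
], newtons=45)

```text
clock: 3.5
eef_pos: [433.3, -216.1, 70.6]
eef_rot: [-3.124, 0.005, 3.021]
wrist_force: [-17.1, -88.5, -12.0]
finger_gap: 32.0
finger_force: 45.0
```

The earlier move had been cut short, so I was about 20 mm off in y. I'll reopen and recentre.

Request:
servo_tool([
  [[0,0,0,0,0,0,0.6],[0,0,0,0,0,0,0.45],[0,0,0,0,0,0,0.45],[0,0,0,0,0,0,0.45],[0,0,0,0,0,0,0.45]],
])

```text
clock: 4.0
eef_pos: [433.8, -206.9, 69.4]
eef_rot: [-3.14, 0.002, 3.022]
wrist_force: [0.4, -7.9, -0.5]
finger_gap: 51.9
finger_force: 4.0
```

```bash
python3 - <<'E'
from m import *
s=manip.read_state(); print(s)
for n in("side","scene"):
    c=cam(n); W=cloud(c); F=c["frame"]; m=masks(F); Z=W[...,2]; save(c,n+"2.png")
    wm=(m["white"]&(Z>100)&(Z<135)&(W[...,0]<700)&(W[...,0]>350)&(W[...,1]<-150)&(W[...,1]>-290)).astype(np.uint8)
    N,L,S,C=cv2.connectedComponentsWithStats(wm)
    for i in range(1,N):
        if S[i,4]>5: print(S[i].tolist(),W[L==i].mean(0).round(1),*rect(W[L==i]))
E
```

```text
{'clock': 4.0, 'joints': array([-5.20458815e-01,  3.13734607e-01,  1.85181389e+00, -1.49988878e-03,
        9.73766113e-01, -1.97073309e+00]), 'qd': array([ 0.00146947, -0.00149396, -0.00121686, -0.00143697, -0.00035997,
       -0.00092599]), 'effort': array([ 3.42367619e+00, -4.76034772e+01, -2.72894168e+01,  1.53215345e+00,
        1.05469901e+00, -3.54160751e-03]), 'eef_pos': array([ 433.84603133, -206.86922178,   69.44694737]), 'eef_rot': array([-3.13956157e+00,  1.61407619e-03,  3.02191405e+00]), 'wrist_force': array([ 0.40206536, -7.85508514, -0.50683831]), 'moment': array([-1.51130959,  0.04766531, -0.01837748]), 'finger_force': 4.03274729847908, 'finger_gap': 51.88526104664503}
[230, 262, 6, 18, 66] [ 497.6 -236.2  116.7] [ 496.9 -234.4] [44.4 10.2] 82.98
[307, 264, 6, 18, 81] [ 651.7 -253.2  114.4] [ 652.4 -251.3] [46.5  7.8] 82.44
[249, 268, 5, 8, 28] [ 533.7 -239.1  115.8] [ 534.6 -239.1] [20.3  8.2] 85.62
[147, 158, 16, 7, 42] [ 500.  -230.8  117.6] [ 495.1 -230.3] [38.6 21.1] 81.05
[145, 170, 8, 5, 23] [ 536.7 -234.8  116.7] [ 536.7 -236.7] [18.9  7.5] 85.27
[116, 209, 19, 8, 64] [ 655.5 -250.5  116.7] [ 651.3 -251.4] [41.4 16. ] 84.39
```

Request:
servo_tool([
  [[0.003,-0.014,0,0,0,0,0.45],[0.006,-0.028,0,0,0,0,0.45],[0.01,-0.041,0,0,0,0,0.45],[0.01,-0.041,0,0,0,0,0.45],[0.01,-0.041,0,0,0,0,0.45]],
])

```text
clock: 4.6
eef_pos: [438.5, -227.1, 68.7]
eef_rot: [3.141, -0.0, 3.021]
wrist_force: [-0.3, 1.0, -0.1]
finger_gap: 52.2
finger_force: 0.0
```

Free and centred. I'll close gently, then firm up.

Request:
servo_tool([
  [[0,0,0,0,0,0,0.7],[0,0,0,0,0,0,0.82],[0,0,0,0,0,0,1],[0,0,0,0,0,0,1],[0,0,0,0,0,0,1],[0,0,0,0,0,0,1]],
], newtons=25)

```text
clock: 5.2
eef_pos: [438.8, -227.7, 69.3]
eef_rot: [-3.14, 0.001, 3.021]
wrist_force: [-1.4, -2.4, 6.0]
finger_gap: 12.1
finger_force: 25.0
```

Request:
servo_tool([
  [[0,0,0,0,0,0,1],[0,0,0.012,0,0,0,1],[0,0,0.024,0,0,0,1],[0,0,0.036,0,0,0,1],[0,0,0.046,0,0,0,1],[0,0,0.056,0,0,0,1],[0,0,0.056,0,0,0,1],[0,0,0.056,0,0,0,1]],
], newtons=50)

```text
clock: 6.0
eef_pos: [438.6, -226.9, 96.8]
eef_rot: [3.141, 0.0, 3.021]
wrist_force: [-0.8, -0.6, -4.5]
finger_gap: 11.9
finger_force: 50.0
```

Request:
servo_tool([
  [[0.002,0.016,0,0,0,0,1],[0.004,0.032,0,0,0,0,1],[0.006,0.048,0,0,0,0,1],[0.008,0.064,0,0,0,0,1],[0.008,0.064,0,0,0,0,1]],
])

```text
clock: 6.5
eef_pos: [442.7, -194.0, 96.8]
eef_rot: [3.141, -0.0, 3.022]
wrist_force: [-1.0, -0.2, -4.1]
finger_gap: 11.8
finger_force: 50.0
```

Request:
servo_tool([
  [[0.008,0.07,0,0,0,0,1],[0.012,0.11,0.06,0,0,0,1],[0.014,0.14,0.14,0,0,0,1],[0.016,0.18,0.206,0,0,0,1],[0.02,0.26,0.206,0,0,0,1],[0.024,0.34,0.206,0,0,-0.02,1],[0.03,0.42,0.206,0,0,-0.04,1],[0.03,0.5,0.206,0,0,-0.06,1],[0.03,0.56,0.206,0,0,-0.08,1],[0.03,0.6,0.206,0,0,-0.091,1]],
])

```text
clock: 7.5
eef_pos: [457.3, 106.9, 199.9]
eef_rot: [3.141, 0.0, 2.734]
wrist_force: [-0.3, 0.3, -4.3]
finger_gap: 11.5
finger_force: 50.0
```

Request:
servo_tool([
  [[0.006,0.08,0,0,0,0,1],[0.012,0.16,0,0,0,0,1],[0.018,0.24,0,0,0,0,1],[0.022,0.31,0,0,0,0,1],[0.026,0.37,0,0,0,0,1],[0.028,0.41,-0.02,0,0,0,1],[0.028,0.424,-0.04,0,0,0,1],[0.028,0.424,-0.04,0,0,0,1],[0.028,0.424,-0.04,0,0,0,1]],
])

```text
clock: 8.4
eef_pos: [471.6, 316.1, 179.8]
eef_rot: [-3.141, -0.0, 2.735]
wrist_force: [0.3, -0.7, -4.3]
finger_gap: 11.8
finger_force: 50.0
```

```bash
cat > k.py <<'E'
from m import *
import sys
def keys(z0,z1,x,y,r,mn=8,tag="k"):
    for n in("scene","side"):
        c=cam(n); W=cloud(c); m=masks(c["frame"]); Z=W[...,2]; save(c,n+"_"+tag+".png"); np.savez(n+"_"+tag+".npz",W=W,F=c["frame"])
        N,L,S,C=cv2.connectedComponentsWithStats((m["white"]&(Z>z0)&(Z<z1)&near(W,x,y,r)).astype(np.uint8))
        for i in range(1,N):
            if S[i,4]>=mn: print(n,S[i].tolist(),W[L==i].mean(0).round(1),*rect(W[L==i]))
E
python3 - <<'E'
from k import *
s=manip.read_state(); print(s["eef_pos"],s["eef_rot"])
keys(205,250,471,319,110,tag="h")
for n in("scene","side"):
    d=np.load(n+"_h.npz"); W,F=d["W"],d["F"]; Z=W[...,2]; H=cv2.cvtColor(F,cv2.COLOR_RGB2HSV)
    o=(H[...,0]<16)&(H[...,1]>150)&near(W,471,319,120)&(Z>130)
    Q=W[o&(Z>203)]; print(n,np.nanpercentile(Z[o],[1,99]),rect(Q))
    for k in range(4):
        a=np.radians(66.5+90*k); t=(Q[:,:2]-[471,319])@[np.cos(a),np.sin(a)]; q=Q[t>52]; print(int(66.5+90*k),len(q),np.median(q[:,2]).round(1))
E
```

```text
[471.5950489  316.08985525 179.75599895] [-3.14091442e+00 -2.48496087e-04  2.73453300e+00]
scene [152.34420516 282.13551904] (array([471.2, 295.9]), array([176.8, 125.9]), 67.02)
66 246 219.6
156 43 210.6
246 248 219.6
336 586 215.9
side [149.23468279 221.17634405] (array([471. , 311.2]), array([149.6, 131.1]), 66.45)
66 128 214.1
156 96 217.5
246 298 214.3
336 175 215.8
```

```bash
python3 - <<'E'
import cv2,numpy as np
a=cv2.imread("pics/scene_h.png")[90:250,310:440];s=cv2.imread("pics/side_h.png")[60:190,160:280]
r=lambda i:cv2.resize(i,(int(i.shape[1]*480/i.shape[0])if 0 else 390,480),interpolation=cv2.INTER_CUBIC)
cv2.imwrite("pics/crop2.png",np.hstack([r(a),r(s)]))
E
```

```text
(no output)
```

View pics/crop2.png

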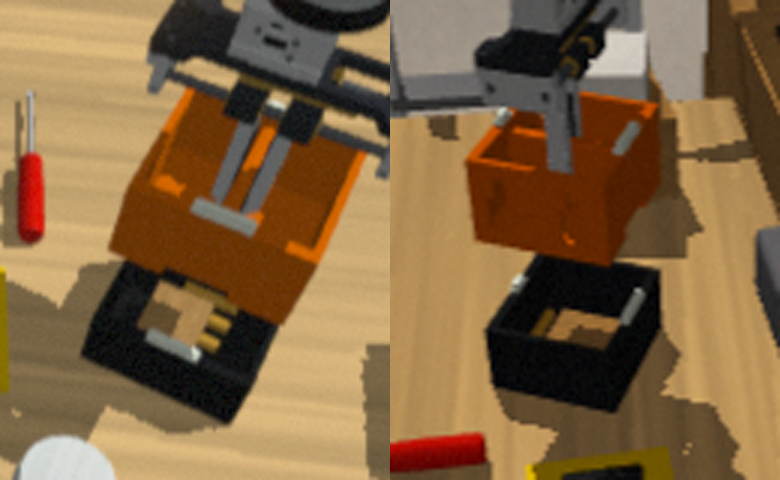

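Both views show the tray held level above the bin. Its keys are grey in the gripper's shadow: the wide one is at the crop's (225,215) on the left, and both show on the right. I'll re-mask with a lower brightness threshold, for the bin keys too.

```bash
python3 - <<'E'
from m import *
for n in("scene","side"):
    d=np.load(n+"_h.npz"); W,F=d["W"],d["F"]; Z=W[...,2]; H=cv2.cvtColor(F,cv2.COLOR_RGB2HSV)
    for lab,z0,z1 in(("tray",222,234),("bin",61,73)):
        g=(H[...,1]<110)&(H[...,2]>90)&(Z>z0)&(Z<z1)&near(W,471,319,90)
        N,L,S,C=cv2.connectedComponentsWithStats(g.astype(np.uint8),connectivity=4)
        for i in range(1,N):
            if S[i,4]>=8: print(n,lab,S[i].tolist(),W[L==i].mean(0).round(1),*rect(W[L==i]))
E
```

```text
scene tray [400, 124, 5, 3, 8] [417.  338.3 228.3] [416.9 339. ] [10.5  4.3] 47.47
scene tray [384, 140, 6, 6, 20] [476.8 300.8 227.4] [476.8 301. ] [8.7 3.4] 64.91
scene tray [397, 145, 6, 6, 21] [487.9 325.7 227.7] [487.2 325.8] [8.8 4. ] 58.27
scene tray [374, 156, 21, 12, 107] [530.7 291.4 226.6] [530.1 292.1] [43.4  9.2] 65.58
scene bin [359, 200, 18, 11, 74] [528.1 296.4  66.2] [528.2 296.8] [42.9 10.5] 61.41
side tray [192, 89, 6, 5, 16] [416.8 335.7 226.2] [416.6 336.6] [17.1  7.3] 51.35
side tray [229, 93, 8, 9, 28] [526.4 287.4 226.2] [526.8 288.6] [43.5  6.8] 66.43
side bin [198, 134, 4, 5, 11] [414.  341.3  65.1] [414.4 343.1] [16.3  6.4] 60.52
side bin [231, 138, 7, 10, 21] [523.  290.7  66.3] [524.2 295.3] [44.3  7.2] 63.97
```

Request:
servo_tool([
  [[-0.003,0.009,-0.02,0,0,0,1],[-0.003,0.009,-0.05,0,0,0,1],[-0.003,0.009,-0.08,0,0,0,1],[-0.003,0.009,-0.11,0,0,0,1],[-0.003,0.009,-0.125,0,0,0,1],[-0.003,0.009,-0.134,0,0,0,1],[-0.003,0.009,-0.134,0,0,0,1],[-0.003,0.009,-0.134,0,0,0,1]],
])

```text
clock: 9.3
eef_pos: [470.3, 321.5, 113.4]
eef_rot: [3.141, 0.001, 2.735]
wrist_force: [-1.0, 0.2, -4.8]
finger_gap: 11.6
finger_force: 50.0
```

```bash
cat > q.py <<'E'
from m import *
def kk(tag,lev,x=471,y=319):
    print(manip.read_state()["eef_pos"])
    for n in("scene","side","wrist"):
        c=cam(n); W=cloud(c); F=c["frame"]; np.savez(n+"_"+tag+".npz",W=W,F=F); save(c,n+"_"+tag+".png"); Z=W[...,2]; H=cv2.cvtColor(F,cv2.COLOR_RGB2HSV)
        for lab,z0,z1 in lev:
            g=(H[...,1]<110)&(H[...,2]>90)&(Z>z0)&(Z<z1)&near(W,x,y,85)
            N,L,S,C=cv2.connectedComponentsWithStats(g.astype(np.uint8),connectivity=4)
            for i in range(1,N):
                if S[i,4]>=8 and np.hypot(*(W[L==i].mean(0)[:2]-[x,y]))>42: print(n,lab,S[i].tolist(),W[L==i].mean(0).round(1),*rect(W[L==i]))
E
python3 - <<'E'
from q import *
kk("l",(("tray",153,167),("bin",61,73)))
E
```

```text
[470.32509107 321.53009214 113.42230899]
scene tray [392, 145, 7, 5, 23] [418.3 343.3 160. ] [418.1 343.3] [13.2  7.8] 72.8
scene tray [368, 176, 21, 12, 103] [529.8 297.5 159.9] [529.  297.7] [43.5 11.6] 66.84
scene bin [359, 200, 17, 11, 72] [528.  296.1  66.2] [527.9 296.2] [41.6 10.7] 62.76
side tray [194, 110, 4, 3, 8] [412.4 339.6 156.8] [412.1 341.4] [9.8 6.6] 76.45
side tray [230, 112, 7, 9, 32] [525.2 293.3 159.1] [525.8 295.8] [42.3  8.6] 65.3
side bin [231, 139, 6, 9, 19] [522.1 288.9  65.9] [523.5 293.6] [40.8  6.5] 67.7
wrist tray [232, 141, 46, 22, 1005] [413.6 344.8 161.6] [414.1 344.4] [20.4  9.4] 67.2
wrist tray [234, 358, 42, 22, 872] [522.  298.2 161.1] [522.9 297.9] [22.4  8.3] 67.58
wrist bin [238, 125, 29, 4, 104] [409.3 344.7  65.3] [409.3 344.7] [20.9  2.2] 67.44
```

Request:
servo_tool([
  [[-0.003,-0.002,0,0,0,0,1],[-0.003,-0.002,-0.01,0,0,0,1],[-0.003,-0.002,-0.016,0,0,0,1],[-0.003,-0.002,-0.022,0,0,0,1],[-0.003,-0.002,-0.027,0,0,0,1],[-0.003,-0.002,-0.031,0,0,0,1],[-0.003,-0.002,-0.034,0,0,0,1],[-0.003,-0.002,-0.034,0,0,0,1]],
])

```text
clock: 10.25
eef_pos: [468.5, 320.4, 95.6]
eef_rot: [-3.141, -0.0, 2.735]
wrist_force: [0.5, 0.0, -4.5]
finger_gap: 11.6
finger_force: 50.0
```

Request:
servo_tool([
  [[0,0,-0.002,0,0,0,1],[0,0,-0.004,0,0,0,1],[0,0,-0.006,0,0,0,1],[0,0,-0.008,0,0,0,1],[0,0,-0.01,0,0,0,1],[0,0,-0.01,0,0,0,1]],
])

```text
clock: 10.85
eef_pos: [468.7, 320.4, 91.2]
eef_rot: [3.141, 0.0, 2.735]
wrist_force: [-2.6, -1.5, 0.9]
finger_gap: 11.9
finger_force: 50.0
```

```bash
python3 - <<'E'
from q import *
kk("s",(("tray",130,150),("bin",61,75)))
E
```

```text
[468.67524592 320.40321295  91.17544234]
scene tray [388, 151, 7, 5, 21] [417.7 341.  136.9] [416.4 340. ] [16.   7.1] 36.42
scene tray [366, 182, 19, 11, 94] [527.9 296.5 137.5] [527.5 296.5] [42.7  9.2] 65.72
scene bin [359, 201, 17, 9, 46] [530.1 295.3  66.1] [529.9 295.6] [41.2  4.2] 68.84
side tray [230, 119, 7, 9, 30] [523.5 291.4 137.1] [524.7 294.3] [42.1  7.3] 66.8
wrist tray [231, 141, 47, 22, 991] [411.9 343.5 139.3] [412.3 343.2] [20.6  9.3] 67.1
wrist tray [234, 359, 42, 21, 866] [520.3 297.1 138.9] [521.  296.8] [22.4  8.1] 66.22
```

Key tops are at 139–140 mm, so the tray is seated; riding up on the keys would give 148. I'll release and rise.

Request:
servo_tool([
  [[0,0,-0.001,0,0,0,0.8],[0,0,-0.001,0,0,0,0.6],[0,0,-0.001,0,0,0,0.5],[0,0,-0.001,0,0,0,0.5],[0,0,0.03,0,0,0,0.5],[0,0,0.08,0,0,0,0.5],[0,0,0.16,0,0,0,0.5],[0,0,0.24,0,0,0,0.5],[0,0,0.24,0,0,0,0.5],[0,0,0.24,0,0,0,0.5]],
], newtons=40)

```text
clock: 12.0
eef_pos: [468.7, 320.5, 211.2]
eef_rot: [3.14, 0.001, 2.735]
wrist_force: [-0.4, 0.1, -0.7]
finger_gap: 46.8
finger_force: 0.0
```

```bash
python3 - <<'E'
from q import *
kk("r",(("tray",128,152),("bin",61,75)))
for n in("scene","side","wrist"):
    d=np.load(n+"_r.npz"); W,F=d["W"],d["F"]; m=masks(F); Z=W[...,2]
    y=m["yellow"]&near(W,488,98,110)&(Z<25)
    if y.sum()>100: print(n,"lid",W[y].mean(0).round(1),*rect(W[y]))
    g=(F.max(-1)<70)&near(W,489,98,60)&(Z>43)&(Z<56)
    if g.sum()>20: print(n,"grip",g.sum(),W[g].mean(0).round(1),*rect(W[g]))
E
```

```text
[468.70557241 320.51002991 211.24104307]
scene tray [388, 150, 9, 7, 38] [417.8 343.8 136.8] [416.7 344.1] [19.9  8.9] 66.76
scene tray [366, 182, 19, 11, 95] [528.1 296.4 137.6] [526.9 296.7] [42.7 11.3] 61.62
scene bin [359, 201, 17, 9, 46] [530.1 295.3  66.2] [529.8 295.6] [41.2  4.6] 65.28
side tray [195, 115, 4, 5, 13] [413.1 340.2 136.2] [412.4 340.4] [14.4  5.6] 62.62
side tray [230, 119, 7, 9, 30] [523.2 290.8 136.9] [524.3 293.1] [37.5  7.4] 66.12
wrist tray [243, 125, 25, 12, 300] [412.1 343.5 138.9] [412.3 343.4] [19.6  8.9] 66.79
wrist tray [231, 257, 48, 12, 565] [520.9 296.5 139. ] [521.7 295.8] [43.8  9.8] 66.33
wrist bin [237, 229, 12, 2, 24] [513.  284.7  68.5] [512.9 284.7] [12.7  2.3] 66.85
wrist bin [262, 229, 13, 2, 23] [524.4 310.5  67.6] [524.8 311.1] [13.9  2. ] 63.49
scene lid [494.  100.5   9.9] [487.4  99.7] [140.1 136.6] 3.99
scene grip 103 [496.4 100.6  49.7] [492.6 100. ] [67.8 10.4] 4.9
side lid [455.3  86.1   8.6] [481.7 104.7] [118.3 153.9] 4.37
side grip 105 [489.4  96.5  47.6] [488.2  99.3] [67.1 19.4] 5.17
wrist lid [463.4 108.6  11.3] [484.8  95. ] [123.9 146.2] 4.3
wrist grip 641 [480.8 101.7  49.7] [483.8  99.9] [62.7 15.1] 4.54
```

View pics/wrist_r.png

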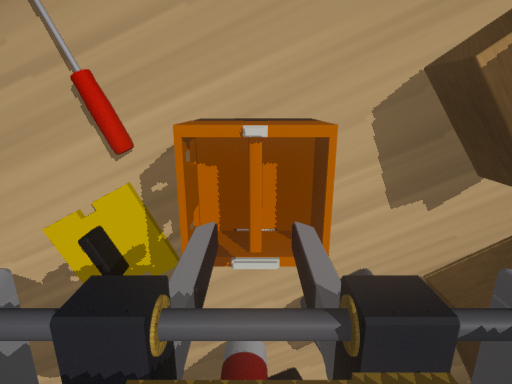

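The tray sits square on the bin, keys at (255,131) and (256,264), and the lid is at (110,235). Now to hover over the lid.

Request:
servo_tool([
  [[0.004,-0.08,0,0,0,0.03,0.5],[0.008,-0.16,0,0,0,0.06,0.5],[0.012,-0.24,0,0,0,0.09,0.5],[0.018,-0.32,0,0,0,0.12,0.5],[0.024,-0.4,0,0,0,0.154,0.5],[0.034,-0.443,-0.04,0,0,0.154,0.5],[0.034,-0.443,-0.04,0,0,0.154,0.5],[0.034,-0.443,-0.04,0,0,0.154,0.5],[0.034,-0.443,-0.04,0,0,0.154,0.5]],
])

```text
clock: 13.05
eef_pos: [485.6, 99.8, 191.0]
eef_rot: [3.141, -0.0, -3.064]
wrist_force: [0.4, 0.7, -0.1]
finger_gap: 47.1
finger_force: 0.0
```

```bash
python3 - <<'E'
from q import *
c=cam("wrist"); W=cloud(c); F=c["frame"]; save(c,"w3.png"); Z=W[...,2]; m=masks(F)
s=manip.read_state(); print(s["eef_pos"],s["eef_rot"])
y=m["yellow"]&near(W,488,98,110)&(Z<25)&(Z>5); print("lid",y.sum(),W[y].mean(0).round(1),*rect(W[y]),np.percentile(W[y],[.5,99.5],0).round(1).tolist())
g=(F.max(-1)<70)&near(W,488,98,60)&(Z>45)&(Z<56); N,L,S,C=cv2.connectedComponentsWithStats(g.astype(np.uint8))
for i in range(1,N):
    if S[i,4]>30: print(S[i].tolist(),W[L==i].mean(0).round(1),*rect(W[L==i]))
E
```

```text
[485.59901002  99.87641195 191.14816943] [ 3.14149373e+00  3.44727718e-04 -3.06343873e+00]
lid 9340 [478.4  94.3  11.2] [487.5  99. ] [130.3 136.1] 4.35 [[420.3, 29.4, 9.3], [552.2, 163.5, 13.1]]
[248, 152, 12, 62, 701] [485.1  98.5  50.9] [486.7  98.3] [68.4 11.9] 4.69
```

View pics/w3.png

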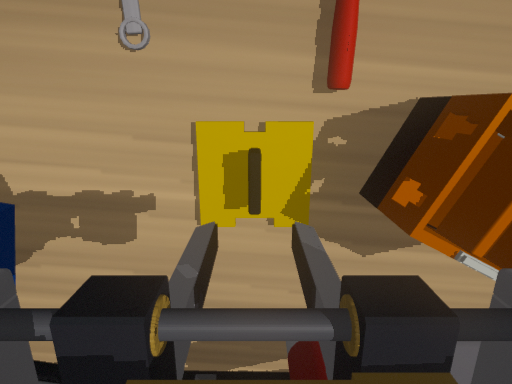

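The lid is centred at (487,99) with its wide notch towards the camera's near side, at (255,220). Descending to grip it.

Request:
servo_tool([
  [[0.003,-0.002,-0.08,0,0,0,0.5],[0.003,-0.002,-0.16,0,0,0,0.5],[0.003,-0.002,-0.24,0,0,0,0.5],[0.003,-0.002,-0.3,0,0,0,0.5],[0.003,-0.002,-0.33,0,0,0,0.5],[0.003,-0.002,-0.346,0,0,0,0.5],[0.003,-0.002,-0.35,0,0,0,0.5],[0.003,-0.002,-0.35,0,0,0,0.5],[0.003,-0.002,-0.35,0,0,0,0.5]],
])

```text
clock: 14.0
eef_pos: [487.7, 98.1, 16.8]
eef_rot: [3.142, 0.002, -3.064]
wrist_force: [0.0, 0.2, -0.8]
finger_gap: 46.6
finger_force: 0.0
```

Request:
servo_tool([
  [[0,0,0,0,0,0,0.7],[0,0,0,0,0,0,0.8],[0,0,0,0,0,0,1],[0,0,0,0,0,0,1],[0,0,0,0,0,0,1],[0,0,0,0,0,0,1],[0,0,0.02,0,0,0,1],[0,0,0.06,0,0,0,1],[0,0,0.1,0,0,0,1],[0,0,0.1,0,0,0,1]],
], newtons=30)

```text
clock: 15.0
eef_pos: [488.3, 98.0, 68.4]
eef_rot: [3.141, 0.004, -3.064]
wrist_force: [0.3, 0.0, -0.8]
finger_gap: 13.8
finger_force: 30.0
```

Request:
servo_tool([
  [[0,0,0.08,0,0,0,1],[0,0,0.16,0,0,0,1],[-0.004,0.04,0.22,0,0,-0.03,1],[-0.01,0.12,0.26,0,0,-0.06,1],[-0.02,0.2,0.26,0,0,-0.09,1],[-0.03,0.28,0.26,0,0,-0.12,1],[-0.036,0.36,0.26,0,0,-0.14,1],[-0.038,0.42,0.26,0,0,-0.156,1],[-0.038,0.442,0.26,0,0,-0.156,1],[-0.038,0.442,0.26,0,0,-0.156,1]],
])

```text
clock: 16.0
eef_pos: [467.7, 319.5, 194.8]
eef_rot: [-3.14, -0.001, 2.731]
wrist_force: [-0.0, -0.5, -2.2]
finger_gap: 13.6
finger_force: 30.0
```

Request:
servo_tool([
  [[0,0,0,0,0,0,1],[0,0,0,0,0,0,1],[0,0,0,0,0,0,1]],
])

```text
clock: 16.3
eef_pos: [468.4, 318.0, 196.0]
eef_rot: [3.141, 0.0, 2.728]
wrist_force: [-0.1, -0.1, -1.2]
finger_gap: 14.0
finger_force: 30.0
```

Request:
servo_tool([
  [[0.002,0.004,-0.02,0,0,0,1],[0.002,0.004,-0.04,0,0,0,1],[0.002,0.004,-0.058,0,0,0,1],[0.002,0.004,-0.058,0,0,0,1],[0.002,0.004,-0.058,0,0,0,1]],
])

```text
clock: 16.8
eef_pos: [469.0, 320.9, 166.6]
eef_rot: [-3.141, -0.0, 2.729]
wrist_force: [-0.9, -0.4, -0.3]
finger_gap: 14.0
finger_force: 30.0
```

```bash
python3 - <<'E'
from q import *
s=manip.read_state(); print(s["eef_pos"],s["eef_rot"][2])
yd=np.array([np.cos(np.radians(-23.5)),np.sin(np.radians(-23.5))]); xd=np.array([yd[1],-yd[0]])
for n in("scene","side","wrist"):
    c=cam(n); W=cloud(c); F=c["frame"]; save(c,n+"_L.png"); np.savez(n+"_L.npz",W=W,F=F); Z=W[...,2]; H=cv2.cvtColor(F,cv2.COLOR_RGB2HSV)
    y=(H[...,0]>=18)&(H[...,0]<34)&(H[...,1]>190)&near(W,469,320,110)&(Z>153)&(Z<168)
    Q=W[y]; q=Q[:,:2]-[469,320]; a,b=q@xd,q@yd; print(n,"lid",y.sum(),np.median(Q[:,2]).round(1),*rect(Q),"x",np.percentile(a,[.5,99.5]).round(1),"y",np.percentile(b,[.5,99.5]).round(1))
    # notch edges: gap of yellow in x near each y end
    for e in(1,-1):
        t=a[(b*e>57)&(b*e<63)]; 
        if len(t)>10: t=np.sort(t); i=np.argmax(np.diff(t)); print("  notch",e,len(t),t[i].round(1),t[i+1].round(1))
E
```

```text
[468.99778437 320.90340951 166.59756707] 2.728710962303182
scene lid 2190 160.4 [473.1 320.4] [135.  133.4] 66.5 x [-69.   64.9] y [-61.   69.3]
  notch 1 104 -4.4 4.0
  notch -1 58 -21.8 25.4
side lid 782 159.6 [470.3 318.4] [141.4 132.8] 66.73 x [-68.  70.] y [-62.3  67.9]
  notch 1 37 -22.4 26.1
  notch -1 38 -9.3 13.0
wrist lid 24653 162.4 [463.9 322.2] [136.5 118. ] 66.36 x [-67.4  67.4] y [-64.3  30.1]
  notch -1 1872 -12.5 12.3
```

All three views agree that the lid needs about -2.4 mm in world x. I'll apply that and lower it.

Request:
servo_tool([
  [[-0.005,0,0,0,0,0,1],[-0.005,0,-0.006,0,0,0,1],[-0.005,0,-0.012,0,0,0,1],[-0.005,0,-0.017,0,0,0,1],[-0.005,0,-0.021,0,0,0,1],[-0.005,0,-0.025,0,0,0,1],[-0.005,0,-0.028,0,0,0,1],[-0.005,0,-0.028,0,0,0,1]],
])

```text
clock: 17.75
eef_pos: [466.5, 320.9, 152.6]
eef_rot: [-3.141, -0.0, 2.729]
wrist_force: [0.1, 0.5, -1.2]
finger_gap: 13.7
finger_force: 30.0
```

Request:
servo_tool([
  [[0,0,-0.002,0,0,0,1],[0,0,-0.004,0,0,0,1],[0,0,-0.006,0,0,0,1],[0,0,-0.008,0,0,0,1],[0,0,-0.009,0,0,0,1],[0,0,-0.009,0,0,0,1]],
])

```text
clock: 18.35
eef_pos: [466.5, 320.9, 148.3]
eef_rot: [-3.141, -0.0, 2.729]
wrist_force: [0.0, -0.7, -1.9]
finger_gap: 13.9
finger_force: 30.0
```

Request:
servo_tool([
  [[0,0,-0.001,0,0,0,1],[0,0,-0.002,0,0,0,1],[0,0,-0.003,0,0,0,1],[0,0,-0.003,0,0,0,1]],
])

```text
clock: 18.75
eef_pos: [466.7, 321.0, 148.0]
eef_rot: [3.141, 0.001, 2.729]
wrist_force: [-4.0, -3.7, 8.6]
finger_gap: 13.9
finger_force: 30.0
```

Contact at rim height. I'll release, rise and check.

Request:
servo_tool([
  [[0,0,0.001,0,0,0,0.8],[0,0,0.001,0,0,0,0.6],[0,0,0.001,0,0,0,0.5],[0,0,0.001,0,0,0,0.5],[0,0,0.04,0,0,0,0.5],[0,0,0.1,0,0,0,0.5],[0,0,0.18,0,0,0,0.5],[0,0,0.24,0,0,0,0.5],[0,0,0.24,0,0,0,0.5],[0,0,0.24,0,0,0,0.5]],
])

```text
clock: 19.75
eef_pos: [466.6, 320.9, 266.6]
eef_rot: [3.141, 0.0, 2.729]
wrist_force: [-0.8, -0.5, 0.2]
finger_gap: 47.1
finger_force: 0.0
```

```bash
python3 - <<'E'
from q import *
s=manip.read_state(); print(s["clock"],s["eef_pos"],s["wrist_force"])
kk("f",(("key",130,150),("bin",61,75)),468,320)
for n in("scene","side","wrist"):
    d=np.load(n+"_f.npz"); W,F=d["W"],d["F"]; Z=W[...,2]; H=cv2.cvtColor(F,cv2.COLOR_RGB2HSV)
    y=(H[...,0]>=18)&(H[...,0]<34)&(H[...,1]>190)&near(W,469,320,110)&(Z>130)&(Z<160); Q=W[y]
    p=np.linalg.lstsq(np.c_[Q[:,:2]-[469,320],np.ones(len(Q))],Q[:,2],rcond=None)[0]; print(n,"lid",len(Q),*rect(Q),"plane",p.round(3))
a=cv2.imread("pics/scene_f.png"); w=cv2.imread("pics/wrist_f.png")[90:300,150:360]
s=cv2.imread("pics/side_f.png")[70:190,160:280]
cv2.imwrite("pics/final.png",np.hstack([cv2.resize(a,(400,300)),cv2.resize(w,(300,300)) ])[:, :]) 
b=np.hstack([cv2.resize(a[90:250,310:450],(260,300),interpolation=2),cv2.resize(w,(270,300)),cv2.resize(s,(270,300),interpolation=2)])
cv2.imwrite("pics/final.png",np.vstack([b,np.hstack([cv2.resize(a,(400,300)),np.zeros((300,400,3),np.uint8)])]))
E
```

```text
19.75 [466.55949379 320.9127622  266.64091484] [-0.8221458  -0.52255394  0.21659526]
[466.55949379 320.9127622  266.64091484]
scene key [365, 181, 20, 12, 114] [526.4 296.6 137.2] [524.  297.8] [42.9 16.2] 68.67
scene bin [359, 201, 17, 9, 43] [529.8 295.6  66. ] [529.5 295.8] [41.2  4.3] 67.03
side key [230, 119, 7, 8, 29] [523.6 295.9 137.4] [522.3 295.8] [38.5 11.8] 66.72
wrist key [245, 124, 21, 10, 185] [412.  343.  139.4] [412.8 343.2] [19.9  9.2] 66.66
wrist key [236, 236, 40, 8, 319] [521.4 296.3 139.9] [522. 296.] [43.   9.4] 66.92
scene lid 2326 [469.8 320.7] [135.4 134.8] 66.39 plane [-7.00000e-03  2.00000e-03  1.41738e+02]
side lid 830 [468.5 319.3] [141.9 132.1] 66.65 plane [2.00000e-03 1.90000e-02 1.40451e+02]
wrist lid 13334 [467.2 319.4] [136.3 130.7] 66.3 plane [-0.00000e+00 -1.00000e-03  1.43218e+02]
```

View pics/final.png

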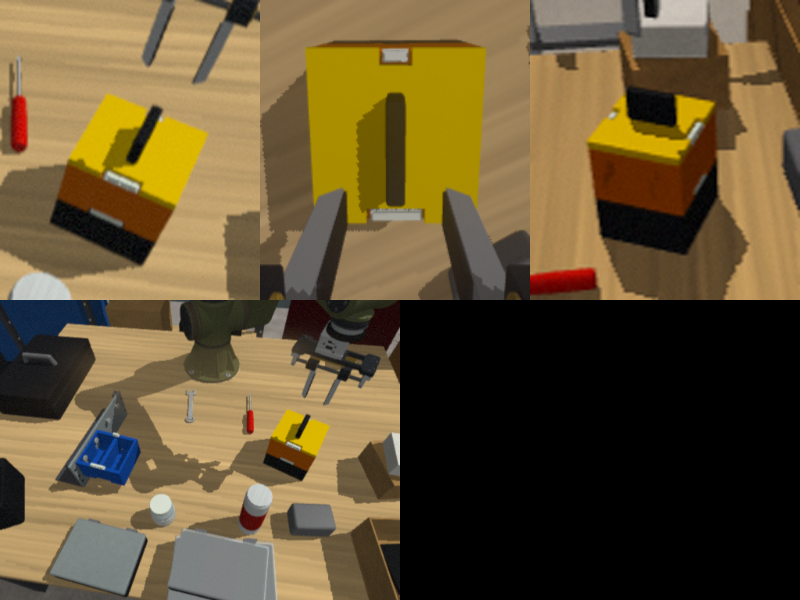

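The final view shows the lid level with its top at about 142 mm and both tray keys sitting inside its notches. The bin key is in the tray's notch, blue is still hanging, and the bystanders are standing. Handing in.

```bash
python3 -c "
from cell import manip
print(manip.sign_off())"
```

```text
the job is handed in; nothing more can be done
None
```

The orange tray is off the panel and seated on the black bin, the yellow lid is seated on the tray, and the job is handed in at about 20 s; one off-centre first grip briefly pulled the hanging tray against its studs (88 N at the wrist, limit 120 N) before I recentred.

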